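# Draw a gas syringe out to its marker and shut the tap

## Task

Fill the gas syringe with air and trap it. Hook a fingertip behind the round flange on the end of the plunger and gently draw the plunger out along its rail until the flange stands right above the marker bar that crosses the rail; then push the tap handle at the other end round with a fingertip until it stands straight across the outlet tube. It is glass: do not grip or force the plunger or the tap, and leave the other things standing where they are.

Things in the scene. Friction and masses are not known exactly. Their poses are not given: they have to be found in the camera images.
- stand: Fixed heated stand (navy box 150 x 190 x 65 mm) with a glass gas syringe lying level on it, 68 mm jacket at y = -40 to 130 mm. Origin on the table under the syringe axis, z up. The axis runs along the stand's y at x = 0, 118 mm above the table. The plunger comes out at the -y end, the tap is at the +y end. Two stoppered ports at y = 20 and 110 mm rise to 180 mm above the table.
- flange (a point): Centre of the plunger's end flange, on the axis: an upright frosted-glass disc, 52 mm diameter, 7 mm thick (3.5 mm either side). Behind it, towards the barrel, a thin neck (20 mm diameter) runs 56 mm from this point to the 34 mm plunger tube: a fingertip let down from above behind the flange has 16 mm of lip above the neck and 52 mm of room along the axis. Axes as the stand's.
- plunger (a joint): How far the plunger is drawn out, m: 0 = fully in, 0.155 = end stop. Slides stiffly (about 3 N) along the stand's -y, cannot be lifted, and stays where it is left. The flange is at stand y = -0.130 - value. At the barrel mouth is a black collar of 80 mm diameter, y = -62 to -44 mm.
- marker: Fixed steel bar 150 mm long (its x), 8 mm wide (y), lying across the aluminium rail (30 mm wide, top 60 mm above the table) under the plunger's path; bar top at 69 mm; a 6 mm upright pin at each end (x = +-72 mm) up to 104 mm. Origin on the table under the bar's middle; axes parallel to the stand's. The flange is right above the bar when its y in this frame is 0, and clears it by 23 mm.
- tap_hinge (a point): Point on the tap handle's upright turning axis at the mid-height of the handle blade (154 mm above the table), at stand x = 0, y = 190 mm. The glass outlet tube (14 mm diameter) runs below it along the syringe axis to y = 240 mm.
- tap_tip (a point): Outer end of the tap handle, 54 mm from the hinge, at the blade's mid-height. The handle is a white plastic blade, 9 mm thick and 24 mm tall (142 to 166 mm above the table), turning level.
- tap (a joint): Tap handle angle, rad: 0 = open, blade pointing along the outlet tube to the stand's +y; grows as the blade swings towards the stand's +x (clockwise from above); 1.571 = shut, blade straight across pointing to the stand's +x, end stop. Light friction (about 1 to 2 N at the tip), stays where it is left.
- beaker: Loose open glass beaker, 68 mm wide, 90 mm high; origin under its centre. Leave alone.
- reagent: Loose amber bottle, 60 mm wide, 120 mm high; origin under its centre. Leave alone.
- stopper: Loose black rubber stopper, 34 mm wide, 30 mm high; origin under its centre. Leave alone.
- thermometer: Loose grey digital thermometer box 50 x 130 x 55 mm; origin under its centre. Leave alone.

How it is judged:
On the way, in this order (a step that is already met when the one before it is completed fails the run):
1. the plunger is drawn out and rests with its flange above the marker bar (within 7 mm) (y of flange in the frame of marker between -0.007 and 0.007 m and velocity of joint plunger between -0.004 and 0.004 m/s), for 0.3 s.
2. the tap handle is pushed across (1.4 rad or more) (value of joint tap above 1.4 rad), for 0.2 s.
At the end, for the whole second after the job is handed in: The flange's centre is within 7 mm of the marker bar's middle line along the rail and at rest, the tap handle is turned to at least 1.4 rad (within 10 degrees of straight across), and beaker, bottle, stopper and thermometer stand upright within 20 mm of where they began (all of step 1 and value of joint tap above 1.4 rad and distance of each of beaker, reagent, stopper, thermometer from where it was at the start of the episode below 0.02 m and angle between each of beaker, reagent, stopper, thermometer's own z axis and vertical below 0.2 rad); the robot touches nothing.
It fails at once if the plunger is gripped or forced (more than 25 N from the robot) (contact force between any of the arm, the fingers and plunger above 25 N).
It fails at once if the tap handle is gripped or forced (more than 25 N) (contact force between the fingers and tap above 25 N).
It fails at once if a bystander is moved more than 20 mm or lifted (distance of any of beaker, reagent, stopper, thermometer from where it was at the start of the episode above 0.02 m).
It also fails if it takes over 53 s, if anything falls off the work surface, if the arm or the gripper's body presses on something with over 40 N, if the wrist force passes 120 N, or if a joint passes its speed limit or range.

## Robot

A 7-joint arm with a two-finger parallel gripper is mounted at the origin on the work surface. World frame = base frame: x ahead of the robot, y to its left, z up, the work surface at z = 0. Lengths are in m, angles in rad, forces in N, time in s.
With the tool pointing down it reaches from about 0.35 to 0.9 m from the base axis. Payload 8.1 kg.
Tool frame: the origin (TCP) lies between the finger pads; the fingertips stand 25 mm ahead of it and the grasp point (between the pads) lies 6 mm ahead of it; z points along the fingers, y is the direction in which the jaws open and shut (so a half turn about z gives the same grasp; the last joint's range is limited). The gripper opens to 92 mm and grips with 3 to 60 N. Pads are 19 mm wide; open, the fingers measure 130 mm over their backs; the gripper's body (75 mm by 190 mm) begins 47 mm behind the grasp point.
Start: joints at [-1.374, 0.434, 0.025, 1.573, -0.012, 1.134, -0.075], TCP at [0.185, 0.597, 0.224] pointing down, gripper open.
Joint ranges: [-2.62, 2.62], [-0.44, 2.09], [-1.27, 1.32], [0.08, 2.57], [-1.32, 4.46], [0.12, 2], [-2.74, 2.74]. Speed limits (rad/s): [2.22, 2.22, 3.01, 3.01, 3.14, 3.14, 3.14].

## Interface

Orientations are given as a rotation vector (axis times angle).
In Python, from cell import * gives the robot as it stands.
- The arm moves only by the shell command python3 -m jog 'ROWS' [FORCE]. ROWS is JSON, one flat list of numbers, 5 for each row, row after row: the finger opening in mm, from 0 to 91.8, then the shift along the tool's x, y, z in units of 40 mm (1.0 is 40 mm), then the turn about the tool's z in units of 6 degrees (1.0 is 6 degrees). A call has 1 to 20 rows; each row shifts and turns the pose as measured when the row begins, along the tool's axes as they then stand; what a row does not reach is not made up. A row lasts 1/12 s, in which the tool goes at most 41.7 mm and 7.16 degrees, less where a joint would pass 70% of its speed; a pose out of reach is approached as far as the arm can. A call is refused whole if a number of a shift passes 1 or a number of a turn 1, either way. A call with a gripper value outside its range is refused whole. The fingers move at their own pace and stop on an object; FORCE is the grip in N (left out, the last holds). Time passes only in rows, so rows that do not move let the fingers close. It gives the time, the measured TCP pose, the force and the opening at its end, in the units of the state.
- observe(): the state, without advancing time (a new reading comes with each control period).
- get_image(name): name is "scene" or "top"; returns the picture (384x512x3 uint8, red, green, blue); there is no depth.
- camera_params(name): a dict with "intrinsics" (3x3 intrinsics, pixels), "dist_coeffs" ([k1, k2, p1, p2, k3] as OpenCV has them; the pictures are not rectified), "xyz" and "orientation" of the camera in the world. Camera axes: x right, y down, z forward; pixel columns grow to the right and rows downward; lengths in m; the calibration is good to about 2 mm. A picture is of the moment at which its call begins. camera_params takes no time and is no camera call.
- sign_off(): hands the job in, once; it reports no verdict.
The state is a dict: "clock": time; "joints": joint angles; "dq": joint speeds; "joint_efforts": joint torques, N m; "position": TCP position; "ee_rot": TCP orientation; "force": force on the tool from outside, world axes, zero at the start; "ft_torque": the same for the moment, N m; "width": opening from 0.0 (shut) to 1.0 (fully open).
Only numpy, scipy, OpenCV 4.12 (cv2) and the standard library are available. Lean on these libraries where they do the work, as an engineer would, in place of code of your own. Each camera call takes 0.05 s, during which the arm holds its last target. There are 200 camera calls.

## Working session

There is one attempt and no reset: what is moved stays moved. The work goes in short steps, Python scripts to look and compute and a shell command to move; the robot and the scene stay as the last step left them, time stands still between calls to the robot, and variables do not carry over. Pictures are saved under pics/ and viewed, about 8 in all and at most 12, crops included, and the job is handed in when it is done.

```bash
mkdir -p pics
python3 - <<'E'
from cell import *
import cv2
for n in("scene","top"):
    cv2.imwrite(f"pics/{n}0.png",get_image(n)[:,:,::-1]); print(n,camera_params(n))
print(observe())
E
```

```text
scene {'intrinsics': array([[488.69230964,   0.        , 260.64395516],
       [  0.        , 488.69230964, 197.56296992],
       [  0.        ,   0.        ,   1.        ]]), 'dist_coeffs': array([-0.01125354,  0.        ,  0.        ,  0.        ,  0.        ]), 'xyz': array([ 0.99113418, -0.7016546 ,  0.9117249 ]), 'orientation': array([-2.30554698, -0.63240883,  0.27308849])}
top {'intrinsics': array([[453.59041288,   0.        , 253.05858668],
       [  0.        , 453.59041288, 193.208813  ],
       [  0.        ,   0.        ,   1.        ]]), 'dist_coeffs': array([-0.15064976,  0.        ,  0.        ,  0.        ,  0.        ]), 'xyz': array([ 0.40111832, -0.03750071,  1.06438543]), 'orientation': array([-2.11158249,  2.10596724, -0.17509588])}
{'clock': 0.1, 'joints': array([-1.37361142,  0.43516881,  0.02497148,  1.57401325, -0.01160605,
        1.1339939 , -0.07506552]), 'dq': array([-0.00030481, -0.0035033 ,  0.00163437, -0.00126491, -0.00033502,
       -0.00230609, -0.00035385]), 'joint_efforts': array([ 4.77445385e-03, -6.69131327e+01,  9.88987349e-01, -3.15151083e+01,
       -6.04790146e-02,  3.74234864e-02,  3.18639263e-05]), 'position': array([0.1844821 , 0.59666394, 0.22321103]), 'ee_rot': array([-4.69181395e-01, -3.10626762e+00,  2.25466197e-03]), 'force': array([-0.32758222, -0.63632214,  0.27298468]), 'ft_torque': array([0.05966982, 0.02003437, 0.0231646 ]), 'width': 0.9979080833389296}
```

View pics/top0.png

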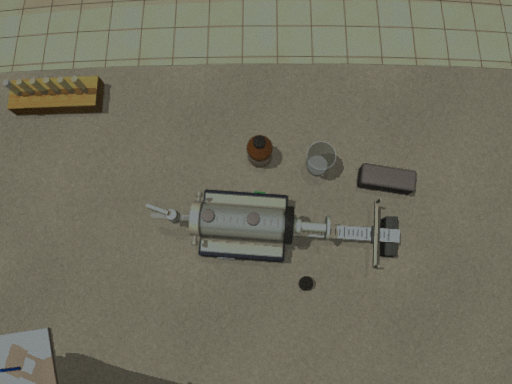

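View pics/scene0.png

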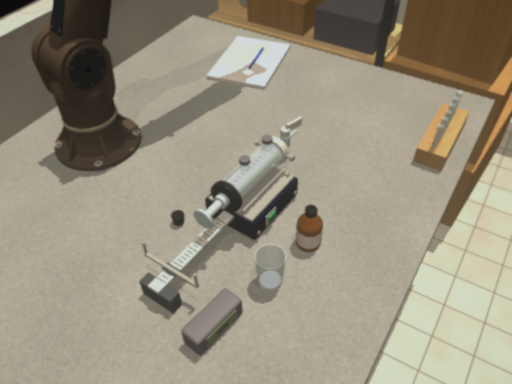

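Top view: tap at about (172,214), flange at about (328,228), marker bar at about x=377. Now enlarged crops for accurate pixels.

Run:
```python
import cv2
a=cv2.imread("pics/top0.png")[180:280,140:410]; cv2.imwrite("pics/topc.png",cv2.resize(a,None,fx=2.96,fy=2.96,interpolation=cv2.INTER_CUBIC))
a=cv2.imread("pics/scene0.png")[110:310,130:330]; cv2.imwrite("pics/scenec.png",cv2.resize(a,None,fx=3,fy=3,interpolation=cv2.INTER_CUBIC))
```

```text
(no output)
```

View pics/topc.png

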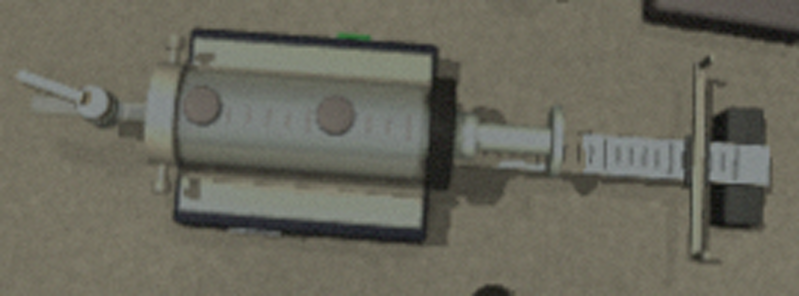

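View pics/scenec.png

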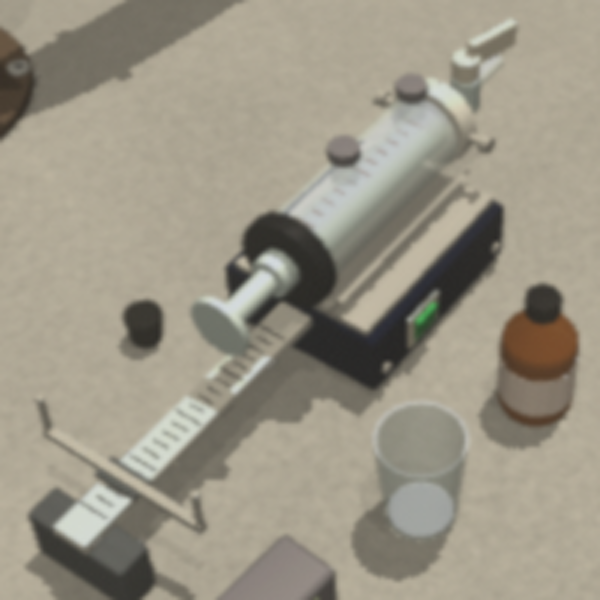

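```bash
cat > fit.py <<'E'
from cell import camera_params
import numpy as np, cv2
from scipy.spatial.transform import Rotation as R
C={n:camera_params(n) for n in("scene","top")}
def proj(n,P):
    c=C[n]; Rt=R.from_rotvec(c["orientation"]).as_matrix().T
    return cv2.projectPoints(np.array(P,float).reshape(-1,3),cv2.Rodrigues(Rt)[0],-Rt@c["xyz"],c["intrinsics"],c["dist_coeffs"])[0][:,0]
def world(p,L):
    L=np.asarray(L,float); c,s=np.cos(p[2]),np.sin(p[2])
    return np.stack([p[0]+c*L[:,0]-s*L[:,1],p[1]+s*L[:,0]+c*L[:,1],L[:,2]],1)
E
cat > fit1.py <<'E'
from fit import *
from scipy.optimize import least_squares
T=lambda x,y:(140+(x+.5)/2.96-.5,180+(y+.5)/2.96-.5); S=lambda x,y:(130+(x+.5)/3-.5,110+(y+.5)/3-.5)
def obs(p):
    x,y,yaw,cy,q,a,m,mx=p; f=-.13-q; t=(.054*np.sin(a),.19+.054*np.cos(a))
    return [("top",T(336,115),(0,.02,.18)),("top",T(203,105),(0,.11,.18)),
    ("top",T(193,32),(.075,cy+.095,.065)),("top",T(437,46),(.075,cy-.095,.065)),("top",T(425,236),(-.075,cy-.095,.065)),("top",T(175,222),(-.075,cy+.095,.065)),
    ("top",T(558,107),(.026,f,.118)),("top",T(556,175),(-.026,f,.118)),
    ("top",T(97,102),(0,.19,.17)),("top",T(20,74),(*t,.166)),
    ("top",T(697,70),(mx+.075,m,.069)),("top",T(698,257),(mx-.075,m,.069)),
    ("scene",S(411,85),(0,.11,.18)),("scene",S(344,147),(0,.02,.18)),("scene",S(219,325),(0,f-.0035,.118)),
    ("scene",S(515,25),(*t,.16)),("scene",S(466,57),(0,.19,.166)),
    ("scene",S(48,432),(mx-.075,m,.069)),("scene",S(197,527),(mx+.075,m,.069)),("scene",S(376,360),(.075,cy-.095,.065)),("scene",S(500,203),(.075,cy+.095,.065))]
def res(p):
    return np.concatenate([proj(n,world(p,[P]))[0]-uv for n,uv,P in obs(p)])
r=least_squares(res,[.35,0,0,.04,.01,.4,-.25,0],loss="soft_l1")
p=r.x; print(np.round(p,4)); print(np.round(res(p).reshape(-1,2),1).tolist())
ee=R.from_rotvec([-4.69181395e-01,-3.10626762,2.25e-3]).as_matrix(); print(ee.round(3))
f=-.13-p[4]
W=world(p,[(0,f,.118),(p[7],p[6],.069),(0,.19,.154),(.054*np.sin(p[5]),.19+.054*np.cos(p[5]),.154)]); print(W.round(4))
E
python3 fit1.py
```

```text
[ 0.5218 -0.0353 -0.0638  0.0454  0.0033  0.2901 -0.249  -0.0016]
[[0.6, -0.4], [0.1, -0.0], [-0.7, -1.8], [1.0, -1.2], [1.2, 1.8], [-0.5, 0.6], [-0.3, -1.3], [-0.6, 0.3], [-2.8, -1.0], [-0.4, -0.4], [1.9, -3.4], [-0.1, 0.8], [-0.6, -0.3], [-0.7, 0.0], [-0.5, 2.2], [-1.0, 0.6], [-0.8, -3.6], [-1.4, -1.2], [2.2, -0.2], [-0.8, -4.1], [1.5, 0.4]]
[[-0.955  0.295 -0.   ]
 [ 0.295  0.955 -0.001]
 [-0.    -0.001 -1.   ]]
[[ 0.5133 -0.1684  0.118 ]
 [ 0.5044 -0.2837  0.069 ]
 [ 0.5339  0.1543  0.154 ]
 [ 0.5527  0.205   0.154 ]]
```

```bash
python3 -m jog '[0,0,0,-0.5,1, 0,0,0,-0.5,1, 0,0,0,0,1, 0,0,0,0,1, 0,0,0,0,1, 0,0,0,0,1, 0,0,0,0,1, 0,0,0,0,1, 0,0,0,0,1, 0,0,0,0,1, 0,0,0,0,1, 0,0,0,0,1, 0,0,0,0,0.75, 0,0,0,0,0]' 10
cat > go.py <<'E'
import sys; from fit import *; from cell import observe
P=[0.5218,-0.0353,-0.0638]
o=observe(); M=R.from_rotvec(o["ee_rot"]).as_matrix()
print("clock",round(o["clock"],2),"pos",o["position"].round(4),"F",o["force"].round(1),"w",round(o["width"],3))
c,s=np.cos(P[2]),np.sin(P[2]); Q=np.array([[c,-s,0],[s,c,0],[0,0,1]])
d=Q.T@(o["position"]-[P[0],P[1],0]); print("TCP in stand mm",(d*1e3).round(1),"tool x in stand",(Q.T@M)[:,0].round(3),"z",M[:,2].round(3))
ang=np.degrees(np.arctan2(*(Q.T@M)[:2,0][::-1])); print("x-axis angle in stand deg",ang.round(1))
if len(sys.argv)>1:
    t=np.array(eval(sys.argv[1]))/1e3; print("tool shift units",(M.T@Q@(t-d)/.04).round(3))
E
python3 go.py "[0,-103,260]"
```

```text
clock: 1.27
position: [0.1833, 0.5925, 0.2584]
ee_rot: [2.355, 2.066, -0.02]
force: [1.1, 1.4, 0.4]
width: 0.04
clock 1.27 pos [0.1833 0.5925 0.2584] F [1.1 1.4 0.4] w 0.04
TCP in stand mm [-377.9  605.   258.4] tool x in stand [ 0.067  0.998 -0.015] z [-0.004 -0.015 -1.   ]
x-axis angle in stand deg 86.2
tool shift units [-17.026  10.61    0.201]
```

```bash
python3 -m jog '[0,0,0,0,-0.6, 0,-0.85,0.53,0,0, 0,-0.85,0.53,0,0, 0,-0.85,0.53,0,0, 0,-0.85,0.53,0,0, 0,-0.85,0.53,0,0, 0,-0.85,0.53,0,0, 0,-0.85,0.53,0,0, 0,-0.85,0.53,0,0, 0,-0.85,0.53,0,0, 0,-0.85,0.53,0,0, 0,-0.85,0.53,0,0, 0,-0.85,0.53,0,0, 0,-0.85,0.53,0,0, 0,-0.85,0.53,0,0, 0,-0.85,0.53,0,0, 0,-0.85,0.53,0,0, 0,-0.8,0.4,0,0, 0,0,0,0,0, 0,0,0,0,0]'; python3 go.py "[0,-103,260]"
```

```text
clock: 2.93
position: [0.5265, -0.0211, 0.2629]
ee_rot: [2.204, 2.222, -0.024]
force: [-0.8, 0.5, -0.4]
width: 0.006
clock 2.93 pos [ 0.5265 -0.0211  0.2629] F [-0.8  0.5 -0.4] w 0.006
TCP in stand mm [  3.8  14.4 262.9] tool x in stand [-0.072  0.997 -0.019] z [-0.003 -0.019 -1.   ]
x-axis angle in stand deg 94.1
tool shift units [-2.92  -0.306  0.131]
```

```bash
python3 -m jog '[0,0,0,0,0.7, 0,-0.75,-0.08,0,0, 0,-0.75,-0.08,0,0, 0,-0.75,-0.08,0,0, 0,-0.75,-0.08,0,0, 0,0,0,0,0, 0,0,0,0,0]'; python3 go.py "[0,-103,200]"
python3 - <<'E'
from cell import *
import cv2
a=get_image("top")[180:280,250:400,::-1];b=get_image("scene")[110:260,150:300,::-1]
cv2.imwrite("pics/c1.png",cv2.hconcat([cv2.resize(a,(400,267)),cv2.resize(b,(267,267))]))
E
```

```text
clock: 3.52
position: [0.5045, -0.1378, 0.2636]
ee_rot: [2.264, 2.166, -0.026]
force: [-0.4, 0.2, -0.0]
width: 0.004
clock 3.52 pos [ 0.5045 -0.1378  0.2636] F [-0.4  0.2 -0. ] w 0.004
TCP in stand mm [ -10.8 -103.4  263.6] tool x in stand [-0.02   1.    -0.018] z [-0.006 -0.018 -1.   ]
x-axis angle in stand deg 91.1
tool shift units [0.033 0.278 1.588]
```

View pics/c1.png

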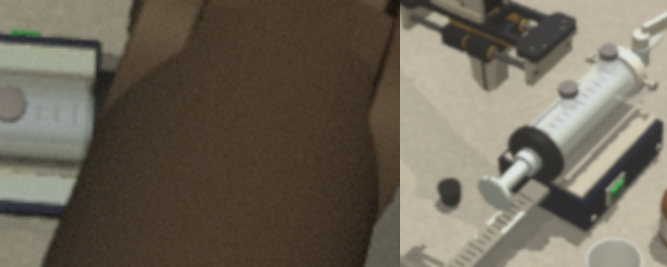

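Run:
```python
from fit import *
print(proj("scene",[(.5045,-.138,.239),(.5045,-.138,.264)]))
```

```text
[[202.5568011  168.47296534]
 [201.32626217 159.25157083]]
```

```bash
python3 -m jog '[0,0,0.14,0.5,0.1, 0,0,0.14,0.5,0.1, 0,0,0,0,0, 0,0,0,0,0]'; python3 go.py "[0,-103,170]"
python3 - <<'E'
from cell import *
from fit import *
o=observe();M=R.from_rotvec(o["ee_rot"]).as_matrix()
print(proj("scene",[o["position"]+M[:,2]*.025,o["position"]]))
b=get_image("scene")[100:250,150:300,::-1]
cv2.imwrite("pics/c2.png",cv2.resize(b,(600,600),interpolation=cv2.INTER_CUBIC))
E
```

```text
clock: 3.95
position: [0.5176, -0.1324, 0.2231]
ee_rot: [2.275, 2.155, -0.022]
force: [0.2, 0.4, 0.2]
width: 0.007
clock 3.95 pos [ 0.5176 -0.1324  0.2231] F [0.2 0.4 0.2] w 0.007
TCP in stand mm [  2.  -97.1 223.1] tool x in stand [-0.01   1.    -0.016] z [-0.004 -0.016 -1.   ]
x-axis angle in stand deg 90.5
tool shift units [-0.125 -0.047  1.33 ]
[[211.00497109 183.52878905]
 [210.11145087 174.73752294]]
```

View pics/c2.png

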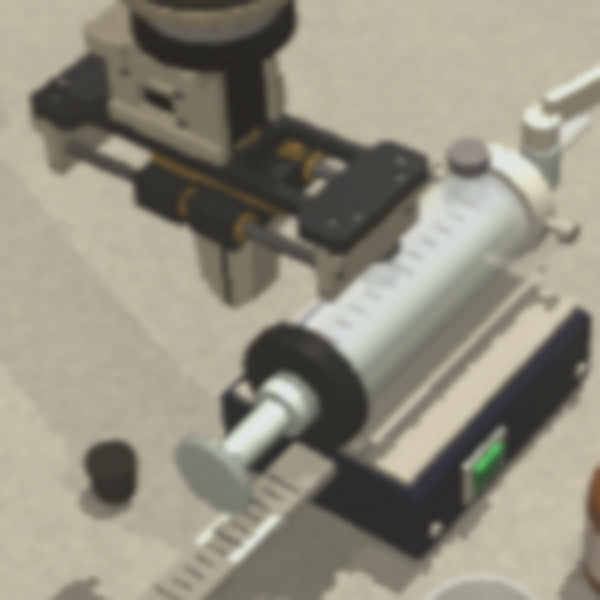

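Run:
```python
from cell import *
from fit import *
o=observe();M=R.from_rotvec(o["ee_rot"]).as_matrix()
a=get_image("scene");z=cv2.imread("pics/scene0.png")[:,:,::-1]
d=cv2.absdiff(a,z).max(2)[130:190,180:230]
m=np.ascontiguousarray(a[130:190,180:230,::-1])
g=cv2.cvtColor(np.clip(d*4.,0,255).astype("uint8"),cv2.COLOR_GRAY2BGR)
for im in(m,g):
  pass
out=[]
for im in(m,g):
  im=cv2.resize(im,None,fx=8,fy=8,interpolation=cv2.INTER_NEAREST)
  for h in(0.,.025):
    q=[o["position"]+M@np.array([sx*.0095,sy*.019,h]) for sx,sy in((1,1),(1,-1),(-1,-1),(-1,1))]
    uv=((proj("scene",q)-[180,130]+.5)*8).astype(int); cv2.polylines(im,[uv],True,(0,0,255),1)
  out.append(im)
cv2.imwrite("pics/c3.png",cv2.hconcat(out))
```

```text
(no output)
```

View pics/c3.png

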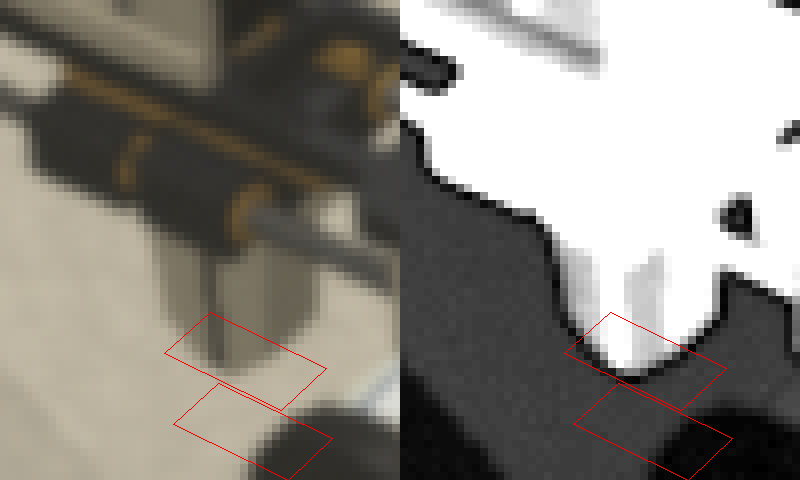

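```bash
python3 -m jog '[0,-0.07,0,0.5,0, 0,-0.06,-0.04,0.5,0, 0,0,0,0,0, 0,0,0,0,0]'; python3 go.py "[0,-103,159]"
python3 - <<'E'
from cell import *
from fit import *
th=np.linspace(0,2*np.pi,60)
print("base",proj("scene",[(0,0,0)]))
o=observe();M=R.from_rotvec(o["ee_rot"]).as_matrix()
a=np.ascontiguousarray(get_image("scene")[:,:,::-1]); f=4
L=cv2.resize(a[60:210,40:290-0],None,fx=3.2,fy=3.2,interpolation=cv2.INTER_CUBIC)
def dr(q,c):
    uv=((proj("scene",q)-[40,60]+.5)*3.2).astype(int); cv2.polylines(L,[uv],True,c,1)
for h in(-.041,0.,.025): dr([o["position"]+M@np.array([sx*.0095,sy*.019,h]) for sx,sy in((1,1),(1,-1),(-1,-1),(-1,1))],(0,0,255))
dr([o["position"]+M@np.array([sx*.0375,sy*.095,-.041]) for sx,sy in((1,1),(1,-1),(-1,-1),(-1,1))],(255,0,0))
for r in(.08,.1,.12): dr([(r*np.cos(t),r*np.sin(t),0) for t in th],(0,255,0))
cv2.imwrite("pics/c4.png",L)
E
```

```text
clock: 4.38
position: [0.5181, -0.137, 0.1873]
ee_rot: [2.267, 2.157, -0.013]
force: [-0.1, 0.0, 0.5]
width: 0.002
clock 4.38 pos [ 0.5181 -0.137   0.1873] F [-0.1  0.   0.5] w 0.002
TCP in stand mm [   2.8 -101.7  187.3] tool x in stand [-0.014  1.    -0.015] z [ 0.003 -0.015 -1.   ]
x-axis angle in stand deg 90.8
tool shift units [-0.021 -0.073  0.707]
base [[ 98.2991569  142.45590029]]
```

View pics/c4.png

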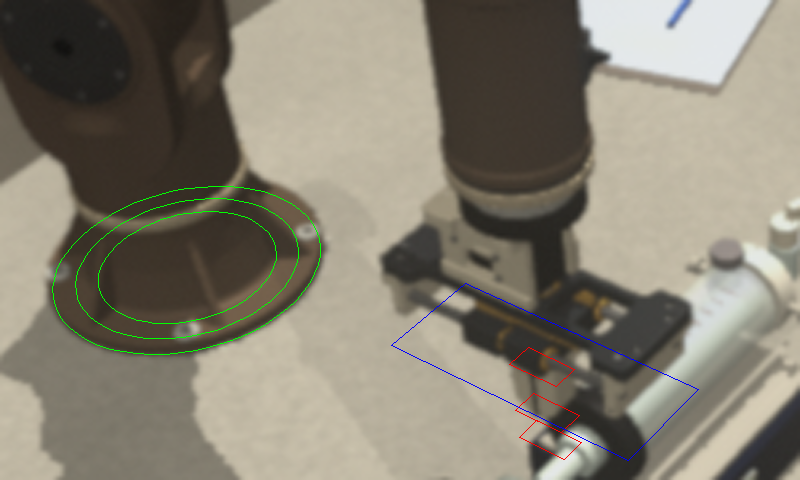

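Run:
```python
from cell import *
from fit import *
o=observe();M=R.from_rotvec(o["ee_rot"]).as_matrix()
ims=[]
for n,(r0,c0,h,w) in dict(top=(160,240,110,110),scene=(130,150,110,110)).items():
  f=3.6
  L=cv2.resize(get_image(n)[r0:r0+h,c0:c0+w,::-1],None,fx=f,fy=f,interpolation=cv2.INTER_CUBIC)
  def dr(q,c):
    uv=((proj(n,q)-[c0,r0]+.5)*f).astype(int); cv2.polylines(L,[uv],True,c,1)
  B=lambda a,b,h:[o["position"]+M@np.array([sx*a,sy*b,h]) for sx,sy in((1,1),(1,-1),(-1,-1),(-1,1))]
  dr(B(.0095,.019,.025),(0,0,255)); dr(B(.0095,.019,0),(0,255,255)); dr(B(.0375,.095,-.041),(255,0,0)); dr(B(.0375,.095,-.075),(255,255,0))
  ims.append(L)
cv2.imwrite("pics/c5.png",cv2.hconcat(ims))
```

```text
(no output)
```

View pics/c5.png

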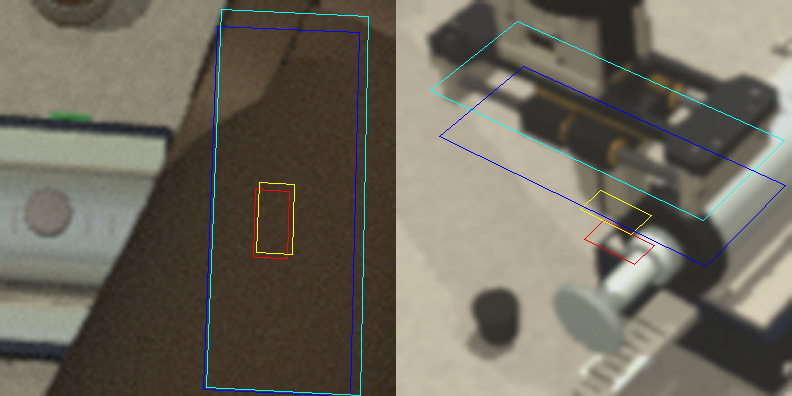

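Run:
```python
from cell import *
import cv2, numpy as np
a=get_image("scene");z=cv2.imread("pics/scene0.png")[:,:,::-1]
d=cv2.absdiff(a,z).max(2)
s=np.s_[160:220,190:240]
out=[a[s][:,:,::-1],cv2.cvtColor(np.clip(d[s]*5.,0,255).astype("uint8"),cv2.COLOR_GRAY2BGR)]
cv2.imwrite("pics/c6.png",cv2.hconcat([cv2.resize(i,None,fx=8,fy=8,interpolation=cv2.INTER_CUBIC) for i in out]))
```

```text
(no output)
```

View pics/c6.png

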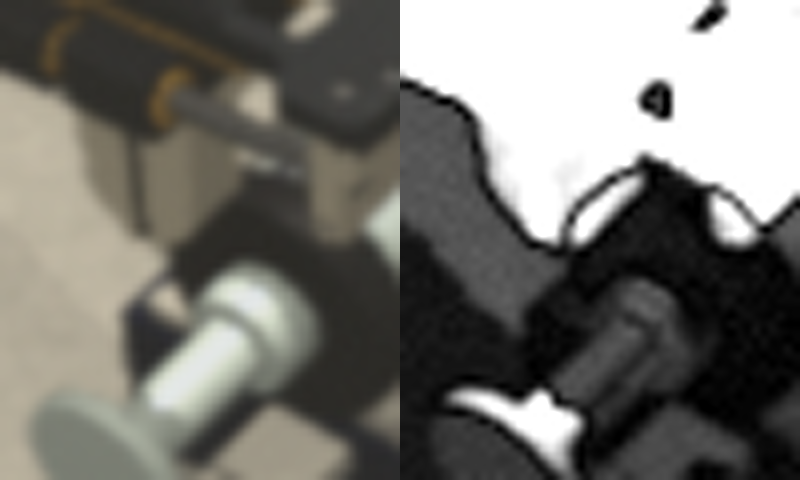

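```bash
python3 -m jog '[0,-0.02,-0.05,0.3,-0.1, 0,0,-0.02,0.3,0, 0,0,0,0,0, 0,0,0,0,0]'; python3 go.py "[0,-103,157]"
```

```text
clock: 4.92
position: [0.5183, -0.1381, 0.1667]
ee_rot: [2.25, 2.167, -0.005]
force: [-0.1, 0.6, -0.3]
width: 0.005
clock 4.92 pos [ 0.5183 -0.1381  0.1667] F [-0.1  0.6 -0.3] w 0.005
TCP in stand mm [   3.1 -102.8  166.7] tool x in stand [-0.026  1.    -0.015] z [ 0.01  -0.015 -1.   ]
x-axis angle in stand deg 91.5
tool shift units [ 0.001 -0.08   0.243]
```

```bash
python3 -m jog '[0,0,-0.08,0.25,0.25, 0,0,-0.03,0.1,0, 0,0,0,0,0]'; python3 go.py "[0,-120,157]"
```

```text
clock: 5.17
position: [0.5149, -0.1382, 0.1535]
ee_rot: [2.28, 2.133, -0.001]
force: [0.0, 0.4, -0.7]
width: 0.008
clock 5.17 pos [ 0.5149 -0.1382  0.1535] F [ 0.   0.4 -0.7] w 0.008
TCP in stand mm [  -0.3 -103.1  153.5] tool x in stand [ 0.003  1.    -0.014] z [ 0.013 -0.015 -1.   ]
x-axis angle in stand deg 89.8
tool shift units [-0.423  0.009 -0.082]
```

```bash
python3 -m jog '[0,-0.15,0,-0.1,0, 0,-0.15,0,0,0, 0,-0.1,0,0,0, 0,0,0,0,0]'; python3 go.py "[0,-120,157]"; python3 -m jog '[0,-0.1,0,0,0, 0,-0.1,0,0,0, 0,0,0,0,0]'; python3 go.py
```

```text
clock: 5.5
position: [0.5139, -0.1559, 0.1587]
ee_rot: [2.279, 2.132, -0.001]
force: [-0.4, 0.0, 0.1]
width: 0.008
clock 5.5 pos [ 0.5139 -0.1559  0.1587] F [-0.4  0.   0.1] w 0.008
TCP in stand mm [  -0.2 -120.9  158.7] tool x in stand [ 0.003  1.    -0.015] z [ 0.013 -0.015 -1.   ]
x-axis angle in stand deg 89.8
tool shift units [0.023 0.005 0.043]
clock: 5.75
position: [0.5135, -0.1656, 0.1593]
ee_rot: [2.28, 2.131, -0.001]
force: [-0.1, -0.4, 0.2]
width: 0.004
clock 5.75 pos [ 0.5135 -0.1656  0.1593] F [-0.1 -0.4  0.2] w 0.004
TCP in stand mm [   0.  -130.5  159.3] tool x in stand [ 0.004  1.    -0.015] z [ 0.014 -0.016 -1.   ]
x-axis angle in stand deg 89.8
```

```bash
cat > track.py <<'E'
from cell import get_image
from fit import *
P=[0.5218,-0.0353,-0.0638]
z=cv2.imread("pics/scene0.png")[:,:,::-1]; a=get_image("scene")
# flange lower half template, lower part is rarely occluded by the tool
q0=.0033; best=[]
ref=z.astype(np.float32); cur=a.astype(np.float32)
th=np.linspace(0,2*np.pi,41); r=np.linspace(0,.027,10)
X,Z=[k.ravel() for k in (r[:,None]*np.cos(th),r[:,None]*np.sin(th))]
k=Z<0.012; X,Z=X[k],Z[k]
def samp(im,q):
    uv=proj("scene",world(P,np.stack([X,np.full_like(X,-.1335-q),.118+Z],1))).astype(np.float32)
    return cv2.remap(im,uv[:,0][None],uv[:,1][None],cv2.INTER_LINEAR)[0]
t=samp(ref,q0)
qs=np.arange(-.01,.16,.0005); e=[np.abs(samp(cur,q)-t).mean() for q in qs]; i=int(np.argmin(e))
print("plunger est",qs[i].round(4),"err",round(e[i],2),"unmoved err",round(float(np.abs(samp(cur,q0)-t).mean()),2))
E
python3 track.py
```

```text
plunger est 0.002 err 9.26 unmoved err 10.33
```

Run:
```python
from cell import *
import cv2
a=get_image("scene")[150:250,180:280,::-1]
cv2.imwrite("pics/c7.png",cv2.resize(a,(600,600),interpolation=cv2.INTER_CUBIC))
```

```text
(no output)
```

View pics/c7.png

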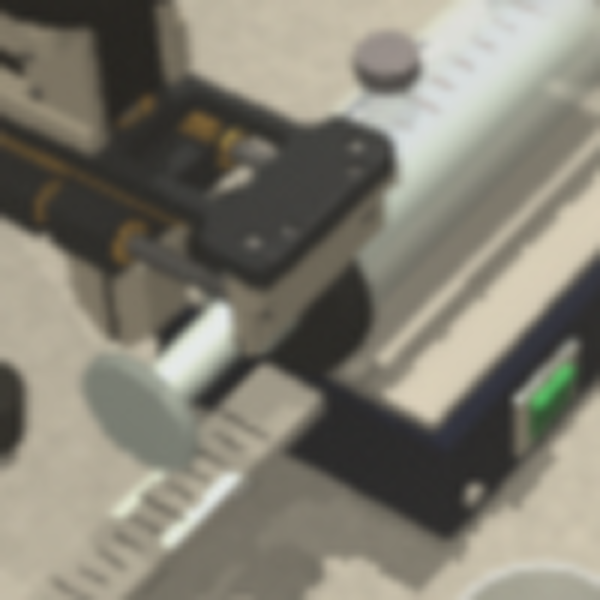

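```bash
python3 -m jog '[0,0.25,0,-0.05,0, 0,0.25,0,0,0, 0,0.2,0,0,0, 0,0,0,0,0]'; python3 go.py "[0,-103,150]"; python3 -m jog '[0,0,0,0.13,0, 0,0,0,0.05,0, 0,0,0,0,0]';python3 go.py "[0,-103,148]"
```

```text
clock: 6.18
position: [0.5155, -0.133, 0.1606]
ee_rot: [2.28, 2.133, -0.0]
force: [0.5, -0.6, 0.1]
width: 0.005
clock 6.18 pos [ 0.5155 -0.133   0.1606] F [ 0.5 -0.6  0.1] w 0.005
TCP in stand mm [ -0.  -97.9 160.6] tool x in stand [ 0.003  1.    -0.013] z [ 0.013 -0.014 -1.   ]
x-axis angle in stand deg 89.8
tool shift units [-0.123 -0.002  0.268]
clock: 6.43
position: [0.516, -0.1309, 0.1527]
ee_rot: [2.276, 2.137, 0.001]
force: [0.5, -0.2, -0.4]
width: 0.004
clock 6.43 pos [ 0.516  -0.1309  0.1527] F [ 0.5 -0.2 -0.4] w 0.004
TCP in stand mm [  0.3 -95.7 152.7] tool x in stand [-0.001  1.    -0.013] z [ 0.014 -0.014 -1.   ]
x-axis angle in stand deg 90.1
tool shift units [-0.18  -0.009  0.12 ]
```

```bash
python3 -m jog '[0,-0.17,0,0,0, 0,-0.03,0,0.08,0, 0,0,0,0.04,0, 0,0,0,0,0]'; python3 go.py "[0,-103,145]"; python3 -m jog '[0,0,0,0.08,0, 0,0,0,0.04,0, 0,0,0,0,0]'; python3 go.py "[0,-103,140]"
```

```text
clock: 6.77
position: [0.5151, -0.1411, 0.1473]
ee_rot: [2.277, 2.135, -0.001]
force: [-0.7, 0.2, -0.4]
width: 0.009
clock 6.77 pos [ 0.5151 -0.1411  0.1473] F [-0.7  0.2 -0.4] w 0.009
TCP in stand mm [ 1.000e-01 -1.060e+02  1.473e+02] tool x in stand [ 0.001  1.    -0.014] z [ 0.013 -0.015 -1.   ]
x-axis angle in stand deg 90.0
tool shift units [ 0.075 -0.002  0.056]
clock: 7.02
position: [0.515, -0.1419, 0.1419]
ee_rot: [2.279, 2.134, -0.001]
force: [0.4, -0.2, 0.2]
width: 0.005
clock 7.02 pos [ 0.515  -0.1419  0.1419] F [ 0.4 -0.2  0.2] w 0.005
TCP in stand mm [   0.  -106.8  141.9] tool x in stand [ 0.002  1.    -0.014] z [ 0.013 -0.015 -1.   ]
x-axis angle in stand deg 89.9
tool shift units [ 0.097 -0.001  0.047]
```

```bash
python3 -m jog '[0,0,0,0.08,0, 0,0,0,0.04,0, 0,0,0,0,0]'; python3 -m jog '[0,0,0,0.06,0, 0,0,0,0.02,0, 0,0,0,0,0]'; python3 go.py "[0,-103,134]"
```

```text
clock: 7.27
position: [0.5151, -0.1418, 0.1366]
ee_rot: [2.279, 2.134, -0.001]
force: [-0.4, 0.2, 0.3]
width: 0.006
clock: 7.52
position: [0.5152, -0.1417, 0.1329]
ee_rot: [2.278, 2.134, -0.001]
force: [1.0, -0.4, -0.3]
width: 0.005
clock 7.52 pos [ 0.5152 -0.1417  0.1329] F [ 1.  -0.4 -0.3] w 0.005
TCP in stand mm [   0.2 -106.6  132.9] tool x in stand [ 0.002  1.    -0.014] z [ 0.013 -0.015 -1.   ]
x-axis angle in stand deg 89.9
tool shift units [ 0.09  -0.004 -0.028]
```

```bash
for i in 1; do python3 -m jog '[0,-0.1,0,0,0, 0,-0.05,0,0,0, 0,0,0,0,0]'; python3 go.py | tail -2|head -1; python3 -m jog '[0,-0.1,0,0,0, 0,-0.05,0,0,0, 0,0,0,0,0]'; python3 go.py|sed -n 2p; python3 -m jog '[0,-0.1,0,0,0, 0,-0.05,0,0,0, 0,0,0,0,0]'; python3 go.py|sed -n 2p; done; python3 track.py
```

```text
clock: 7.77
position: [0.5148, -0.1482, 0.1331]
ee_rot: [2.278, 2.135, -0.001]
force: [-1.0, -0.3, -0.0]
width: 0.006
TCP in stand mm [   0.2 -113.1  133.1] tool x in stand [ 0.001  1.    -0.014] z [ 0.013 -0.015 -1.   ]
clock: 8.02
position: [0.5145, -0.1543, 0.1332]
ee_rot: [2.278, 2.135, 0.0]
force: [1.2, 1.3, -0.4]
width: 0.004
TCP in stand mm [   0.3 -119.2  133.2] tool x in stand [ 0.001  1.    -0.013] z [ 0.013 -0.014 -1.   ]
clock: 8.27
position: [0.514, -0.1594, 0.1332]
ee_rot: [2.279, 2.138, 0.002]
force: [0.6, 0.8, -0.3]
width: 0.007
TCP in stand mm [   0.2 -124.3  133.2] tool x in stand [ 0.     1.    -0.011] z [ 0.013 -0.012 -1.   ]
plunger est 0.008 err 9.17 unmoved err 12.44
```

```bash
python3 -m jog '[0,-0.15,0,0,0, 0,-0.2,0,0,0, 0,-0.2,0,0,0, 0,-0.2,0,0,0, 0,-0.2,0,0,0, 0,-0.15,0,0,0, 0,0,0,0,0]'; python3 go.py "[0,-225,133]"; python3 track.py
```

```text
clock: 8.9
position: [0.5105, -0.2073, 0.1333]
ee_rot: [2.279, 2.139, 0.002]
force: [1.8, 3.2, -0.3]
width: 0.005
clock 8.9 pos [ 0.5105 -0.2073  0.1333] F [ 1.8  3.2 -0.3] w 0.005
TCP in stand mm [  -0.3 -172.4  133.3] tool x in stand [-0.001  1.    -0.01 ] z [ 0.012 -0.011 -1.   ]
x-axis angle in stand deg 90.0
tool shift units [-1.315  0.006  0.022]
plunger est 0.056 err 11.29 unmoved err 28.14
```

```bash
python3 -m jog '[0,-0.15,0,0,0, 0,-0.2,0,0,0, 0,-0.2,0,0,0, 0,-0.2,0,0,0, 0,-0.2,0,0,0, 0,-0.1,0,0,0, 0,0,0,0,0]'; python3 go.py "[0,-235.7,133]"; python3 track.py
```

```text
clock: 9.53
position: [0.5073, -0.2526, 0.1334]
ee_rot: [2.279, 2.141, 0.002]
force: [0.2, 1.9, -1.0]
width: 0.007
clock 9.53 pos [ 0.5073 -0.2526  0.1334] F [ 0.2  1.9 -1. ] w 0.007
TCP in stand mm [  -0.6 -217.8  133.4] tool x in stand [-0.001  1.    -0.009] z [ 0.011 -0.01  -1.   ]
x-axis angle in stand deg 90.1
tool shift units [-0.448  0.015  0.014]
plunger est 0.101 err 11.42 unmoved err 44.63
```

Run:
```python
from fit import *
P=[0.5218,-0.0353,-0.0638]
for n in("top","scene"):
  im=cv2.imread(f"pics/{n}0.png").astype(np.float32).mean(2)
  for x0,x1 in((-.062,-.022),(.022,.062)):
    ms=np.arange(-.270,-.228,.002); v=[]
    for m in ms:
      x=np.linspace(x0,x1,30); uv=proj(n,world(P,np.stack([x,x*0+m,x*0+.069],1))).astype(np.float32)
      v.append(cv2.remap(im,uv[:,:1],uv[:,1:],cv2.INTER_LINEAR).mean())
    print(n,x0,[f"{m*1e3:.0f}:{k:.0f}" for m,k in zip(ms,v)])
```

```text
top -0.062 ['-270:64', '-268:55', '-266:46', '-264:43', '-262:44', '-260:44', '-258:48', '-256:62', '-254:66', '-252:74', '-250:108', '-248:126', '-246:129', '-244:105', '-242:78', '-240:99', '-238:103', '-236:103', '-234:103', '-232:100', '-230:99', '-228:99']
top 0.022 ['-270:84', '-268:77', '-266:74', '-264:74', '-262:75', '-260:78', '-258:78', '-256:70', '-254:70', '-252:77', '-250:115', '-248:125', '-246:122', '-244:94', '-242:80', '-240:102', '-238:105', '-236:104', '-234:103', '-232:100', '-230:100', '-228:102']
scene -0.062 ['-270:160', '-268:164', '-266:166', '-264:167', '-262:166', '-260:166', '-258:164', '-256:154', '-254:135', '-252:138', '-250:164', '-248:179', '-246:181', '-244:174', '-242:167', '-240:164', '-238:163', '-236:163', '-234:163', '-232:163', '-230:164', '-228:165']
scene 0.022 ['-270:122', '-268:123', '-266:124', '-264:125', '-262:126', '-260:125', '-258:121', '-256:113', '-254:112', '-252:139', '-250:167', '-248:175', '-246:165', '-244:142', '-242:122', '-240:113', '-238:111', '-236:112', '-234:117', '-232:123', '-230:125', '-228:124']
```

```bash
python3 -m jog '[0,-0.15,0,0,0, 0,-0.15,0,0,0, 0,-0.08,0,0,0, 0,0,0,0,0, 0,0,0,0,0]'; python3 go.py "[0,-234,133]"; python3 track.py
```

```text
clock: 10.0
position: [0.5062, -0.2686, 0.1334]
ee_rot: [2.279, 2.143, 0.001]
force: [0.4, 2.2, -0.0]
width: 0.002
clock 10.0 pos [ 0.5062 -0.2686  0.1334] F [ 0.4  2.2 -0. ] w 0.002
TCP in stand mm [  -0.7 -233.8  133.4] tool x in stand [-0.002  1.    -0.009] z [ 0.01  -0.009 -1.   ]
x-axis angle in stand deg 90.1
tool shift units [-0.005  0.017  0.01 ]
plunger est 0.117 err 10.94 unmoved err 45.5
```

```bash
python3 -m jog '[0,0.15,0,0,0, 0,0.1,0,0,0, 0,0,0,0,0, 0,0,0,-0.3,0, 0,0,0,-0.7,0, 0,0,0,-1,0, 0,0,0,-1,0, 0,0,0,-1,0, 0,0,0,-0.3,0, 0,0,0,0,0]'; python3 go.py "[-45,235,270]"; python3 track.py
```

```text
clock: 10.88
position: [0.5025, -0.2582, 0.3176]
ee_rot: [2.28, 2.136, -0.007]
force: [0.6, -0.5, 0.2]
width: 0.004
clock 10.88 pos [ 0.5025 -0.2582  0.3176] F [ 0.6 -0.5  0.2] w 0.004
TCP in stand mm [  -5.1 -223.6  317.6] tool x in stand [ 0.002  1.    -0.015] z [ 0.008 -0.016 -1.   ]
x-axis angle in stand deg 89.9
tool shift units [11.481 -1.025  1.008]
plunger est 0.118 err 7.84 unmoved err 75.51
```

```bash
python3 -m jog '[0,0.6,-0.08,0,0, 0,0.8,-0.08,0,0, 0,0.8,-0.08,0,0, 0,0.8,-0.08,0,0, 0,0.8,-0.08,0,0, 0,0.8,-0.08,0,0, 0,0.8,-0.08,0,0, 0,0.8,-0.08,0,0, 0,0.8,-0.08,0,0, 0,0.8,-0.08,0,0, 0,0.8,-0.08,0,0, 0,0.8,-0.08,0,0, 0,0.8,-0.08,0,0, 0,0.8,-0.08,0,0, 0,0.6,0,0,0, 0,0,0,0,0, 0,0,0,0,0]'; python3 go.py "[-45,235,270]"; python3 track.py
python3 - <<'E'
from cell import *
import cv2
a=get_image("top"); cv2.imwrite("pics/t1.png",a[:,:,::-1])
E
```

```text
clock: 12.35
position: [0.474, 0.2248, 0.284]
ee_rot: [2.293, 2.135, -0.057]
force: [-0.3, -0.5, 0.5]
width: 0.003
clock 12.35 pos [0.474  0.2248 0.284 ] F [-0.3 -0.5  0.5] w 0.003
TCP in stand mm [-64.3 256.5 284. ] tool x in stand [ 0.007  0.999 -0.032] z [-0.021 -0.031 -0.999]
x-axis angle in stand deg 89.6
tool shift units [-0.523  0.493  0.357]
plunger est 0.1185 err 3.16 unmoved err 65.39
```

Run:
```python
from cell import *
import cv2
from fit import *
P=[0.5218,-0.0353,-0.0638]
t=cv2.imread("pics/t1.png");s=get_image("scene")[:,:,::-1]
f=6;ims=[]
for n,im,(r0,c0) in(("top",t,(195,345)),("scene",s,(225,135))):
  L=cv2.resize(im[r0:r0+80,c0:c0+65],None,fx=f,fy=f,interpolation=cv2.INTER_CUBIC)
  th=np.linspace(0,2*np.pi,40)
  q=world(P,np.stack([.026*np.cos(th),th*0-.247,.118+.026*np.sin(th)],1))
  cv2.polylines(L,[((proj(n,q)-[c0,r0]+.5)*f).astype(int)],True,(0,0,255),1)
  ims.append(L)
cv2.imwrite("pics/c8.png",cv2.hconcat(ims))
```

```text
(no output)
```

View pics/c8.png

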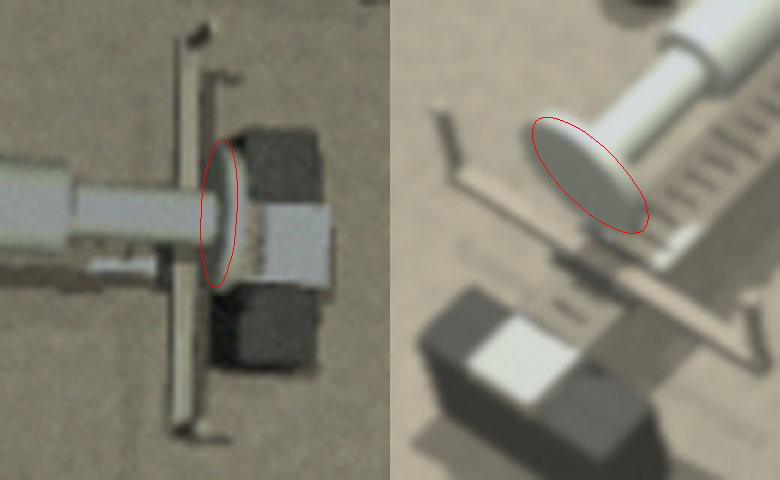

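Top crop: flange outer rim ends at about x=250 against 247 expected for a flange over the bar; the scene ellipse agrees to about 2 mm. Flange is over the bar. Now the tap.

```bash
python3 -m jog '[0,-0.3,0.25,0.3,0, 0,-0.25,0.25,0.7,0, 0,0,0,0.8,0, 0,0,0,0.8,0, 0,0,0,0.4,0, 0,0,0,0,0, 0,0,0,0,0]'; python3 go.py "[-42,235,150]"
```

```text
clock: 13.08
position: [0.4942, 0.1846, 0.1637]
ee_rot: [2.31, 2.112, -0.047]
force: [0.6, -0.1, 0.7]
width: 0.005
clock 13.08 pos [0.4942 0.1846 0.1637] F [ 0.6 -0.1  0.7] w 0.005
TCP in stand mm [-41.5 217.7 163.7] tool x in stand [ 0.025  0.999 -0.03 ] z [-0.014 -0.028 -0.999]
x-axis angle in stand deg 88.5
tool shift units [ 0.441 -0.019  0.329]
```

```bash
python3 -m jog '[0,0.42,0,0.1,-0.2, 0,0.05,0,0.2,0, 0,0,0,0,0, 0,0,0,0,0]'; python3 go.py "[-42,235,149]"
```

```text
clock: 13.42
position: [0.4983, 0.2027, 0.1544]
ee_rot: [2.289, 2.133, -0.039]
force: [-0.3, -0.2, 0.1]
width: 0.005
clock 13.42 pos [0.4983 0.2027 0.1544] F [-0.3 -0.2  0.1] w 0.005
TCP in stand mm [-38.6 236.  154.4] tool x in stand [ 0.007  1.    -0.026] z [-0.01  -0.026 -1.   ]
x-axis angle in stand deg 89.6
tool shift units [-0.022 -0.083  0.137]
```

```bash
python3 -m jog '[0,0,0.1,0.13,0, 0,0,0.12,0,0, 0,0,0.15,0,0, 0,0,0.15,0,0, 0,0,0,0,0]'; python3 go.py|sed -n 2p;  python3 -m jog '[0,0,0.15,0,0, 0,0,0.15,0,0, 0,0,0.15,0,0, 0,0,0,0,0]';  python3 go.py "[0,235,150]"
```

```text
clock: 13.83
position: [0.5223, 0.2005, 0.1506]
ee_rot: [2.289, 2.132, -0.034]
force: [0.3, -0.2, -0.6]
width: 0.007
TCP in stand mm [-14.5 235.3 150.6] tool x in stand [ 0.007  1.    -0.025] z [-0.007 -0.024 -1.   ]
clock: 14.17
position: [0.5413, 0.1981, 0.1503]
ee_rot: [2.291, 2.131, -0.038]
force: [0.1, 0.5, 2.3]
width: 0.004
clock 14.17 pos [0.5413 0.1981 0.1503] F [0.1 0.5 2.3] w 0.004
TCP in stand mm [  4.6 234.2 150.3] tool x in stand [ 0.008  1.    -0.026] z [-0.009 -0.025 -1.   ]
x-axis angle in stand deg 89.5
tool shift units [ 0.02  -0.116  0.009]
```

```bash
cat > tap.py <<'E'
from cell import get_image
from fit import *
P=[0.5218,-0.0353,-0.0638]
for n in("scene","top"):
    z=cv2.imread(f"pics/{n}0.png").astype(np.float32)[:,:,::-1]; a=get_image(n).astype(np.float32)
    for nm,im in(("t0",z),("now",a)):
        v=[]
        for deg in range(0,100,10):
            t=np.radians(deg); r=np.linspace(.02,.052,25); off=np.linspace(-.003,.003,5)
            rr,oo=[k.ravel() for k in np.meshgrid(r,off)]
            uv=proj(n,world(P,np.stack([rr*np.sin(t)+oo*np.cos(t),.19+rr*np.cos(t)-oo*np.sin(t),rr*0+.166],1))).astype(np.float32)
            c=cv2.remap(im,uv[:,:1],uv[:,1:],cv2.INTER_LINEAR); v.append(f"{deg}:{c.mean():.0f}/{c.std():.0f}")
        print(n,nm,*v)
E
python3 tap.py
```

```text
scene t0 0:166/11 10:182/14 20:188/16 30:141/26 40:127/23 50:127/24 60:135/26 70:143/25 80:151/24 90:159/23
scene now 0:109/31 10:106/24 20:108/18 30:131/19 40:138/14 50:123/13 60:117/12 70:117/13 80:128/22 90:138/26
top t0 0:109/11 10:114/17 20:125/13 30:107/10 40:105/9 50:106/9 60:106/9 70:106/8 80:106/9 90:106/9
top now 0:49/34 10:47/29 20:56/30 30:59/33 40:58/33 50:75/38 60:107/26 70:120/10 80:121/10 90:121/10
```

```bash
python3 -m jog '[0,-0.08,0.12,0,0, 0,-0.1,0.14,0,0, 0,-0.1,0.12,0,0, 0,0,0,0,0]'; python3 go.py "[28,213,150]"; python3 tap.py|sed -n 2p
```

```text
clock: 14.6
position: [0.555, 0.1861, 0.1502]
ee_rot: [2.29, 2.135, -0.039]
force: [-1.2, 0.1, -0.1]
width: 0.006
clock 14.6 pos [0.555  0.1861 0.1502] F [-1.2  0.1 -0.1] w 0.006
TCP in stand mm [ 19.  223.  150.2] tool x in stand [ 0.006  1.    -0.025] z [-0.011 -0.024 -1.   ]
x-axis angle in stand deg 89.6
tool shift units [-0.249  0.227  0.01 ]
scene now 0:121/27 10:105/25 20:104/20 30:103/17 40:103/16 50:121/21 60:136/15 70:134/13 80:121/12 90:117/10
```

```bash
python3 -m jog '[0,-0.12,0.12,0,0, 0,-0.12,0.12,0,0, 0,-0.05,0,0,0, 0,0,0,0,0]'; python3 go.py "[30,206,150]"; python3 tap.py|sed -n 2p
```

```text
clock: 15.03
position: [0.5642, 0.1743, 0.1503]
ee_rot: [2.289, 2.137, -0.037]
force: [-1.2, 1.1, -0.6]
width: 0.004
clock 15.03 pos [0.5642 0.1743 0.1503] F [-1.2  1.1 -0.6] w 0.004
TCP in stand mm [ 29.  211.9 150.3] tool x in stand [ 0.005  1.    -0.024] z [-0.011 -0.023 -1.   ]
x-axis angle in stand deg 89.7
tool shift units [-0.148  0.027  0.011]
scene now 0:130/28 10:111/28 20:104/22 30:102/17 40:101/15 50:100/15 60:105/16 70:121/21 80:137/14 90:129/14
```

Peak now about 82°. A bit more, in small pushes while watching the force.

```bash
python3 -m jog '[0,-0.08,0,0,0, 0,-0.03,0,0,0, 0,0,0,0,0]'; python3 go.py |sed -n 2p; python3 -m jog '[0,-0.06,0,0,0, 0,-0.02,0,0,0, 0,0,0,0,0]'; python3 go.py "[30,206,150]"; python3 tap.py|sed -n 2p
```

```text
clock: 15.38
position: [0.5642, 0.1705, 0.1506]
ee_rot: [2.288, 2.138, -0.035]
force: [0.4, 1.4, -0.6]
width: 0.002
TCP in stand mm [ 29.2 208.1 150.6] tool x in stand [ 0.004  1.    -0.023] z [-0.009 -0.023 -1.   ]
clock: 15.63
position: [0.5642, 0.169, 0.1508]
ee_rot: [2.286, 2.141, -0.031]
force: [-0.9, 0.3, -0.2]
width: 0.005
clock 15.63 pos [0.5642 0.169  0.1508] F [-0.9  0.3 -0.2] w 0.005
TCP in stand mm [ 29.3 206.6 150.8] tool x in stand [ 0.002  1.    -0.021] z [-0.008 -0.021 -1.   ]
x-axis angle in stand deg 89.9
tool shift units [-0.014  0.018  0.019]
scene now 0:118/27 10:101/24 20:99/16 30:100/15 40:99/14 50:98/14 60:102/16 70:112/23 80:128/22 90:137/13
```

```bash
python3 -m jog '[0,-0.05,0,0,0, 0,0,0,0,0]'; python3 -m jog '[0,0.15,0,0,0, 0,0.3,0,0,0, 0,0.4,0,0,0, 0,0,0,-0.4,0, 0,0,0,-0.9,0, 0,0,0,-0.9,0, 0,0,0,-0.9,0, 0,0.8,-0.4,0,0, 0,0.8,-0.4,0,0, 0,0.8,-0.4,0,0, 0,0.8,-0.4,0,0, 0,0.8,-0.4,0,0, 0,0.8,-0.4,0,0, 0,0.8,-0.4,0,0, 0,0,0,0,0, 0,0,0,0,0, 0,0,0,0,0, 0,0,0,0,0]'; python3 go.py; python3 tap.py; python3 track.py
python3 - <<'E'
from cell import *
from fit import *
for n in("scene","top"):
    a=get_image(n);z=cv2.imread(f"pics/{n}0.png")[:,:,::-1];d=cv2.absdiff(a,z).max(2)
    # bystander patches (rough pixel boxes from the first pictures)
    B=dict(top=dict(beaker=(142,305,178,338),bottle=(134,245,168,275),therm=(162,356,194,418),stopper=(274,297,294,316)),scene=dict(beaker=(244,252,294,288),bottle=(203,292,252,326),therm=(288,180,352,246),stopper=(206,168,228,188)))[n]
    for k,(r0,c0,r1,c1) in B.items(): print(n,k,"mean diff",d[r0:r1,c0:c1].mean().round(1),"shift",np.round(cv2.phaseCorrelate(*[cv2.cvtColor(np.ascontiguousarray(i[r0:r1,c0:c1]),cv2.COLOR_RGB2GRAY).astype(np.float32) for i in(z,a)])[0],2))
P=[0.5218,-0.0353,-0.0638]
E
```

```text
clock: 15.9
position: [0.5641, 0.1691, 0.1509]
ee_rot: [2.286, 2.143, -0.028]
force: [0.1, -0.2, -0.0]
width: 0.004
clock: 17.4
position: [0.459, 0.4666, 0.2742]
ee_rot: [2.277, 2.149, -0.036]
force: [0.3, -0.7, 0.4]
width: 0.007
clock 17.4 pos [0.459  0.4666 0.2742] F [ 0.3 -0.7  0.4] w 0.007
TCP in stand mm [-94.7 496.9 274.2] tool x in stand [-0.006  1.    -0.024] z [-0.009 -0.024 -1.   ]
x-axis angle in stand deg 90.4
scene t0 0:166/11 10:182/14 20:188/16 30:141/26 40:127/23 50:127/24 60:135/26 70:143/25 80:151/24 90:159/23
scene now 0:141/25 10:141/26 20:140/25 30:132/23 40:123/19 50:116/12 60:117/10 70:128/16 80:167/21 90:187/13
top t0 0:109/11 10:114/17 20:125/13 30:107/10 40:105/9 50:106/9 60:106/9 70:106/8 80:106/9 90:106/9
top now 0:114/10 10:109/9 20:108/9 30:108/9 40:108/9 50:109/9 60:109/9 70:110/10 80:120/15 90:130/17
plunger est 0.1185 err 3.14 unmoved err 66.57
scene beaker mean diff 1.4 shift [ 0.02 -0.04]
scene bottle mean diff 1.3 shift [0.03 0.  ]
scene therm mean diff 1.3 shift [ 0.03 -0.01]
scene stopper mean diff 2.9 shift [-0.58 -0.  ]
top beaker mean diff 4.8 shift [-0.06 -0.02]
top bottle mean diff 5.4 shift [ 0.04 -0.1 ]
top therm mean diff 5.0 shift [-0.04  0.03]
top stopper mean diff 5.2 shift [ 0.16 -0.18]
```

Run:
```python
from cell import *
from fit import *
P=[0.5218,-0.0353,-0.0638]
def samp(n,im,L):
    uv=proj(n,world(P,L)).astype(np.float32); return cv2.remap(im,uv[:,:1],uv[:,1:],cv2.INTER_LINEAR).mean()
a={n:get_image(n).astype(np.float32).mean(2) for n in("top","scene")}
for n in a:
  for s in(1,-1):
    th=np.radians(np.linspace(20,55,15)); print(n,s,[f"{y}:{samp(n,a[n],np.stack([s*.026*np.cos(th),th*0+y/1e3,.118+.026*np.sin(th)],1)):.0f}" for y in range(-262,-232,2)])
for n in a:
  print(n,[f"{d}:{samp(n,a[n],np.stack([r*np.sin(np.radians(d)),.19+r*np.cos(np.radians(d)),r*0+.166],1)):.0f}" for r in [np.linspace(.03,.052,20)] for d in range(74,106,3)])
```

```text
top 1 ['-262:64', '-260:65', '-258:66', '-256:66', '-254:60', '-252:49', '-250:54', '-248:71', '-246:86', '-244:84', '-242:70', '-240:66', '-238:70', '-236:87', '-234:121']
top -1 ['-262:133', '-260:123', '-258:104', '-256:100', '-254:106', '-252:110', '-250:121', '-248:125', '-246:115', '-244:84', '-242:64', '-240:60', '-238:65', '-236:81', '-234:95']
scene 1 ['-262:109', '-260:110', '-258:110', '-256:111', '-254:119', '-252:139', '-250:160', '-248:169', '-246:167', '-244:159', '-242:155', '-240:154', '-238:154', '-236:155', '-234:155']
scene -1 ['-262:165', '-260:162', '-258:154', '-256:142', '-254:133', '-252:128', '-250:136', '-248:151', '-246:170', '-244:180', '-242:182', '-240:176', '-238:171', '-236:168', '-234:167']
top ['74:110', '77:109', '80:110', '83:123', '86:138', '89:141', '92:132', '95:88', '98:67', '101:83', '104:102']
scene ['74:126', '77:142', '80:161', '83:180', '86:194', '89:197', '92:186', '95:162', '98:139', '101:123', '104:116']
```

```bash
python3 -c "
from cell import *
print(sign_off())"
```

```text
the job is handed in; nothing more can be done
None
```

I drew the plunger out until its flange stood over the marker bar, pushed the tap handle across, and handed the job in at about 17.5 s with the arm clear of everything. `sign_off()` gives no verdict, so the figures below come from my own last checks. The forces are those printed at the end of each move call.

- **Plunger:** the bright rim of the flange shows at stand y of about -246 to -248.5 mm, against -247 mm for the bar. That puts it within about 2 mm. The profile from one side of the disc in the scene picture was too blurred to use. Pull readings were about 3.7 N at most.
- **Tap:** both cameras put the handle at about 88–89° (about 1.55 rad). Push readings stayed under about 2.5 N.
- **Other things:** beaker, bottle and thermometer show 0.1 px of shift or less in both pictures. The stopper showed 0.6 px in the scene picture and about 0.2 px in the top one, about 1 mm at most, which I put down to noise or shadow.

**Disagreement:** the fingertips looked about 25 mm higher than the stated 25 mm ahead of the TCP. My first hook attempt passed over the flange without touching it, so I went down about 26 mm further, feeling for contact, and then it caught. I did not find the cause.

**Pictures:** I viewed 12, the limit and more than the planned 8. The later tap and flange checks were therefore numerical only.

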